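# Check the stop of a hand crimper's lever

## Robot

A 7-joint arm with a two-finger parallel gripper is mounted at the origin on a cart in front of the work surface, level with it; the furniture and walls round the work are solid. World frame = base frame: x ahead of the robot, y to its left, z up, the work surface at z = 0. Lengths are in mm, angles in rad, forces in N, time in s.
With the tool pointing down it reaches from about 400 to 875 mm from the base axis. Payload 4.4 kg.
Tool frame: the origin (TCP) lies at the very end of the fingers, on their centre line; the grasp point (between the pads) lies 19 mm behind it; z points along the fingers, y is the line along which they close (so a half turn about z gives the same grasp; the last joint's range is limited). The gripper opens to 85 mm and grips with 20 to 120 N. Pads are 22 mm wide; open, the fingers measure 114 mm over their backs; the gripper's body (76 mm by 85 mm) begins 54 mm behind the grasp point. The pads swing forward as they close: fully open they stand 13 mm farther back than shut.
Start: joints at [1.062, 0.628, 0.038, 1.517, -0.027, 0.996, -0.02], TCP at [278.534, -587.313, 231.313] pointing down, gripper open.
Joint ranges: [-3.06, 3.06], [-0.37, 2.12], [-1.25, 1.32], [0.18, 2.47], [-1.1, 4.24], [0.23, 1.98], [-2.94, 2.94]. Speed limits (rad/s): [2.57, 2.57, 3.14, 3.14, 3.14, 3.14, 3.14].

## Interface

Orientations are given as [roll, pitch, yaw] about the fixed x, y, z axes, in that order (R = Rz(yaw) Ry(pitch) Rx(roll)).
In Python, from cell import monitor, viewer, workorder gives the robot as it stands.
- The arm moves only by the tool arm_command, never from a script. Its argument "series" is one flat list of numbers, 5 for each row, row after row: the opening in per cent of the stroke, from 0 (shut) to 100 (fully open), then the shift along the tool's x, y, z in cm, then the turn about the tool's z in degrees. In form: [claw, x, y, z, roll, claw, x, y, z, roll, ...]. A call has exactly 5 rows; each row is the pose to reach, as a shift and turn from the pose commanded when the call began, along the tool's axes at that moment; what a row does not reach only later rows make up. A row lasts 1/12 s, in which the tool goes at most 41.7 mm and 7.16 degrees, less where a joint would pass 70% of its speed; a pose out of reach is approached as far as the arm can. A call with a gripper value outside its range is refused whole. The fingers move at their own pace and stop on an object; the grip force is fixed at half the most. Time passes only in rows, so rows that repeat a pose let the fingers close, or fill a call up. It gives the time, the measured TCP pose, the force, the opening and the grip force at its end, in the units of the state.
- monitor.read_state(): the state, without advancing time (a new reading comes with each control period).
- viewer.get_image(name): name is "scene" or "top" or "wrist"; returns (picture, depth): 384x512x3 uint8, red, green, blue; 384x512 float32, mm along the optical axis (not along the pixel's ray), 0 where there is no reading.
- viewer.camera_model(name): a dict with "mtx" (3x3 intrinsics, pixels), "R" (3x3) and "t" (3): a world point X has camera coordinates R X + t. Camera axes: x right, y down, z forward; pixel columns grow to the right and rows downward; lengths in mm; the calibration is good to about 2 mm. The wrist camera is an equidistant fisheye: a pixel r from the principal point sees the ray r / f radians off the axis. A picture is of the moment at which its call begins: read the wrist's pose just before it. camera_model takes no time and is no camera call; for the wrist camera it gives the pose at the moment of the call.
- workorder.finish_job(): hands the job in; it is judged then, once.
The state is a dict: "clock": time; "qpos": joint angles; "qd": joint speeds; "tau": joint torques, N m; "eef_pos": TCP position; "tool_rot": TCP orientation; "force": force on the tool from outside, world axes, zero at the start; "torque": the same for the moment, N m; "width": finger opening in mm; "gripper_force": force on a finger pad.
Only numpy, scipy, OpenCV 4.12 (cv2) and the standard library are available. Lean on these libraries where they do the work, as an engineer would, in place of code of your own. Each camera call takes 0.05 s, during which the arm holds its last target. There are 200 camera calls.

## Task

A hand crimper for vial seals is held in the small blue vice. Push its red catch fully off along the bar, away from you, so that the lever springs wide open; then, with the outside of the fingers and without gripping anything, press the lever's black grip gently in towards the fixed bar until its stop screw halts it short of the bar. Finish while holding it firmly against the stop, so that a colleague can measure the gap, and leave the other things on the bench where they are.

Things in the scene. Friction and masses are not known exactly. Their poses are not given: they have to be found in the camera images.
- vice: small blue bench vice on a round suction foot (120 mm across), fixed to the bench, holding a hand crimper level, its mid plane 118 mm above the bench. Origin: centre of the foot's underside; z up; x from the handles' free ends to the crimping head: the two handles stick out to -x, towards the robot. Jaws (x -32 to 32 mm) end 100 mm, the crimper's frame 130 mm above the bench
- bar (a point): centre of the black grip of the crimper's fixed bar, 118 mm above the bench; axes as vice. The grip is 102 mm long (x), 16 mm wide (y), 20 mm high. The lever lies on the bar's +y side
- lever_travel (a joint): the lever's upright hinge, rad: 0 = sprung fully open (0.40 rad off the bar); grows as it is pressed in (-y of the vice), near the bar and parallel to it at 0.40. The catch holds it at 0.16 at first. The spring takes 2.5 N on the grip when open, 6 N when in. The stop screw halts it between 0.23 and 0.36, different each time; 8 to 15 N on the grip then hold it firmly to the stop
- lever: the crimper's moving lever. Its black ribbed grip, 110 mm long, 14 mm thick, 20 mm high, is centred 140 mm from the hinge. Origin: on the hinge, at mid height; x along the lever from the grip towards the hinge, y out of its outer face (away from the bar), z up
- lever_pad (a point): point on the lever grip's outer face where it is pressed, half-way up the grip (118 mm above the bench), 148 mm from the hinge along the lever, 7 mm outside its centre line; moves with the lever; axes as lever
- lever_hinge (a point): centre of the lever's hinge, at mid height of the lever (118 mm above the bench); axes as vice
- catch_travel (a joint): sliding catch on top of the fixed bar, m: 0 = engaged (its steel hook holds a pin on the lever, keeping the lever half in), grows as it is pushed along the bar towards the crimping head (+x of the vice), 0.018 = end of travel. It frees the lever at about 0.007 and is off from 0.010; it takes about 4 N and stays where it is left
- catch: the catch; its red thumb tab is 11 (x, along the bar) x 16 (y) x 14 mm, over the bar. Origin: the tab's centre, 141 mm above the bench (tab from 134 to 148 mm); axes as vice. In front of it (-x) the catch's plate runs on for 6 mm, its top at 134 mm, then a rail at 131 mm and the bar's top at 128 mm. A steel tongue beside it reaches 46 mm across to the lever
- stop_screw: steel stop screw, 8 mm thick, through the crimper's frame, 70 mm from the hinge, 118 mm above the bench; the lever's arm comes to rest on its tip. Origin: its tip, which points to +y of the vice
- vial_a: small clear glass vial with a crimped aluminium seal, 23 mm in diameter, 52 mm tall, standing; loose, a bystander. Origin: centre of its underside
- vial_b: second glass vial of the same kind, 23 mm in diameter, 52 mm tall, standing; loose, a bystander. Origin: centre of its underside
- tube_blue: 50 ml tube with a blue screw cap, 33 x 33 x 112 mm, standing; loose, a bystander. Origin: centre of its underside
- tube_red: 50 ml tube with a red screw cap, 33 x 33 x 112 mm, standing; loose, a bystander. Origin: centre of its underside
- screwdriver: small screwdriver with an orange handle, 160 mm long, 23 mm thick, lying; loose, a bystander. Origin: centre of its underside
- note_pad: pad of yellow notes, 76 x 76 x 14 mm, lying; loose, a bystander. Origin: centre of its underside
- timer: white bench timer with three keys on top, 62 x 66 x 19 mm, lying; loose, a bystander. Origin: centre of its underside

How it is judged:
By the outcome, as a careful person would: the job done as asked, in the order asked, and still so for the second after the job is handed in, while the arm keeps its last pose, push and grip.
It also fails if it takes over 40 s, if anything falls off the work surface, if the arm or the gripper's body presses on something with over 40 N, if the wrist force passes 120 N, or if a joint passes its speed limit or range.

## Working session

There is one attempt and no reset: what is moved stays moved. The work goes in short steps, Python scripts to look and compute and a tool call to move; the robot and the scene stay as the last step left them, time stands still between calls to the robot, and variables do not carry over. Pictures are saved under pics/ and viewed, at most 10 in all, crops included, and the job is handed in when it is done.

Besides the shell and the picture viewer there is one more tool, called after ">>>" in YAML: its name, and indented under it one key for each argument. arm_command: Moves the arm, as the interface text tells. Its arguments: {"type":"object","properties":{"series":{"type":"array","items":{"type":"number"}}},"required":["series"]}

```bash
mkdir -p pics; ls
python3 - <<'E'
from cell import monitor, viewer
import cv2,numpy as np
s=monitor.read_state();print({k:np.round(v,3) for k,v in s.items()})
for n in("scene","top"):
    i,d=viewer.get_image(n);cv2.imwrite(f"pics/{n}1.png",i[:,:,::-1]);m=viewer.camera_model(n);np.savez(f"{n}1.npz",i=i,d=d,**m)
    print(n,np.round(m["mtx"],1).tolist(),np.round(m["R"],3).tolist(),np.round(m["t"]))
a=cv2.imread("pics/scene1.png");b=cv2.imread("pics/top1.png")
cv2.imwrite("pics/both.png",cv2.resize(np.vstack([a,b]),None,fx=.78,fy=.78))
E
```

```text
pics
{'clock': np.float64(0.0), 'qpos': array([ 1.062,  0.629,  0.038,  1.518, -0.027,  0.996, -0.02 ]), 'qd': array([-0.001,  0.   ,  0.002, -0.001, -0.   ,  0.   ,  0.001]), 'tau': array([ 0.0000e+00, -5.6341e+01,  1.2260e+00, -1.9344e+01,  1.1000e-02,
        1.1000e-02,  0.0000e+00]), 'eef_pos': array([ 278.253, -586.714,  230.38 ]), 'tool_rot': array([-3.14 , -0.   ,  0.443]), 'force': array([ 0.572,  0.404, -1.054]), 'torque': array([ 0.008,  0.014, -0.035]), 'gripper_force': np.float64(0.0), 'width': np.float64(85.163)}
scene [[359.7, 0.0, 252.6], [0.0, 359.7, 196.3], [0.0, 0.0, 1.0]] [[-0.558, -0.83, 0.009], [-0.373, 0.24, -0.896], [0.742, -0.503, -0.443]] [405. 252. 728.]
top [[397.0, 0.0, 253.6], [0.0, 397.0, 197.0], [0.0, 0.0, 1.0]] [[0.02, -1.0, 0.018], [-0.989, -0.022, -0.146], [0.146, -0.015, -0.989]] [ 116.  524. 1304.]
```

View pics/top1.png

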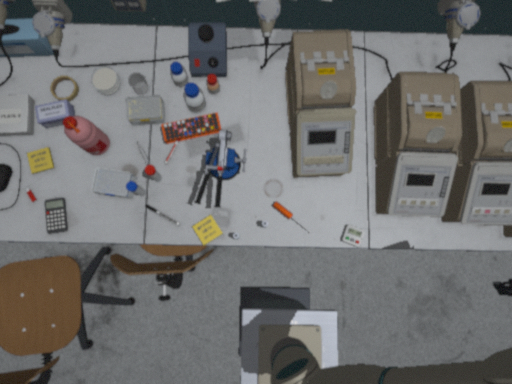

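View pics/scene1.png

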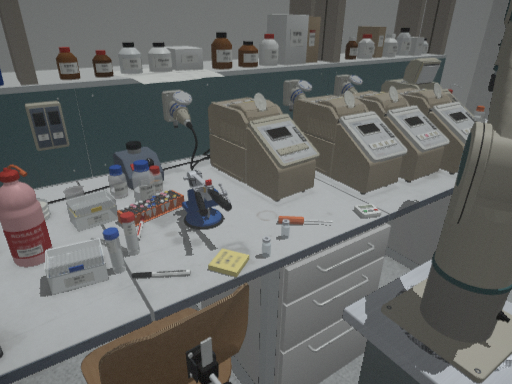

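The vice is at top (222,165) and scene (205,205). The vials stand at top (234,236) and (261,224), the tubes at top (132,187) and (149,171). I'll zoom in on the crimper.

Run:
```python
import cv2,numpy as np
a=cv2.imread("pics/top1.png")[120:225,170:260];b=cv2.imread("pics/scene1.png")[160:240,165:250]
cv2.imwrite("pics/z.png",np.hstack([cv2.resize(a,(450,525),interpolation=2),cv2.copyMakeBorder(cv2.resize(b,(340,320),interpolation=2),0,205,0,0,0)]))
```

```text
(no output)
```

View pics/z.png

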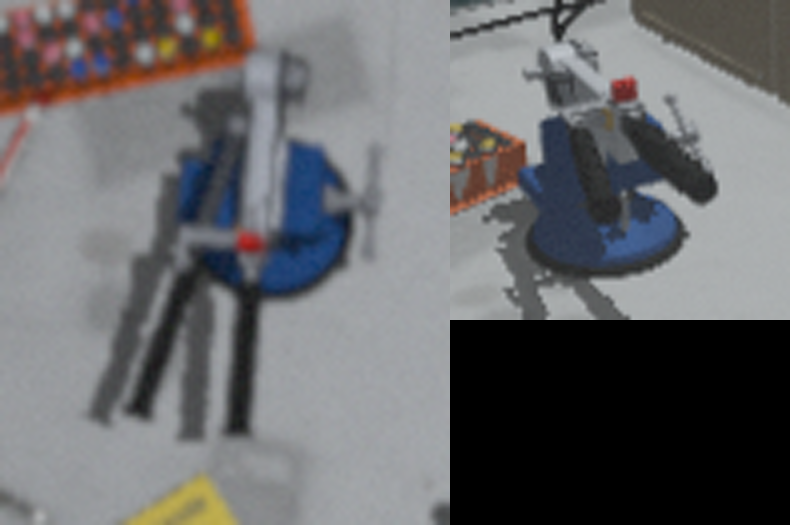

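The top crop shows the red tab at about top px (220,168). The bar grip runs (217,206)→(220,178) and the lever grip (197,202)→(208,176), on the left (+y).

```bash
cat > h.py <<'E'
import numpy as np,cv2
def ray(m,uv,z):
    K,R,t=m["mtx"],m["R"],m["t"]
    d=R.T@np.linalg.solve(K,[uv[0],uv[1],1.]);c=-R.T@t
    return c+d*(z-c[2])/d[2]
E
python3 - <<'E'
from h import *
for n,(x0,y0,x1,y1) in(("top",(190,120,260,212)),("scene",(165,160,250,240))):
    m=np.load(n+"1.npz");i=m["i"].astype(int)
    red=((i[...,0]>130)&(i[...,1]<90)&(i[...,2]<90)).astype(np.uint8)
    blk=(i.max(2)<62).astype(np.uint8)
    for nm,k in(("red",red),("blk",blk)):
        q=np.zeros_like(k);q[y0:y1,x0:x1]=k[y0:y1,x0:x1]
        c,l,s,ce=cv2.connectedComponentsWithStats(q)
        for j in range(1,c):
            if s[j,4]<12: continue
            ys,xs=np.nonzero(l==j);z=146 if nm=="red" else 127
            P=np.array([ray(m,(x,y),z)[:2] for x,y in zip(xs,ys)])
            vx,vy,cx,cy=cv2.fitLine(P.astype(np.float32),2,0,.01,.01).ravel()
            pr=(P-[cx,cy])@[vx,vy]
            print(n,nm,s[j],ce[j].round(1),"ctr",P.mean(0).round(1),"dir",np.degrees(np.arctan2(vy,vx)).round(1),"ext",np.round([pr.min(),pr.max()],1),"depth",m["d"][ys,xs].mean().round(0))
E
```

```text
top red [217 120   4   9  12] [218.3 124.2] ctr [737.1 245.1] dir 17.4 ext [-13.6  14.4] depth 1376.0
top red [190 131  29   8  51] [203.6 134.1] ctr [703.2 290.5] dir -75.5 ext [-44.6  46.5] depth 1351.0
top red [218 166   4   4  12] [219.2 167.8] ctr [595.6 237.7] dir 78.3 ext [-5.5  5.1] depth 1241.0
top blk [207 153   6  11  19] [209.8 158.2] ctr [630.1 270. ] dir -18.1 ext [-17.7  18.3] depth 1318.0
top blk [196 170  27  37 252] [210.8 186.1] ctr [540.  263.8] dir -8.2 ext [-59.6  51.6] depth 1273.0
scene blk [189 160  12  10  33] [193.7 163.2] ctr [779.5 192.9] dir -37.6 ext [-49.3  30.4] depth 1455.0
scene blk [189 179   4   7  12] [190.6 182.2] ctr [648.5 265.2] dir -18.0 ext [-19.9  24. ] depth 1038.0
scene blk [208 189  23  21 197] [219.2 199.4] ctr [511.1 249.8] dir -4.9 ext [-59.5  70.8] depth 928.0
scene blk [194 191  14  25 170] [200.4 204.1] ctr [514.1 301.7] dir -17.7 ext [-59.4  79. ] depth 903.0
scene blk [184 216  39  13 101] [200.1 224.7] ctr [423.  347.6] dir 50.1 ext [-45.1  44.4] depth 1048.0
```

```bash
cat >> h.py <<'E'
from scipy.spatial.transform import Rotation as Ro
def go(x,y,z,yaw=None):
    from cell import monitor
    s=monitor.read_state();R=Ro.from_euler("xyz",s["tool_rot"])
    d=R.inv().apply(np.array([x,y,z])-s["eef_pos"])/10
    r=0 if yaw is None else -np.degrees(yaw-s["tool_rot"][2])
    print("shift cm",d.round(2),"turn(+z down)",round(r,1),"at",s["eef_pos"].round(1),s["tool_rot"].round(3),"F",s["force"].round(1),s["width"].round(1),round(float(s["clock"]),2))
E
python3 - <<'E'
from h import *
m=np.load("top1.npz");i=m["i"]
ys,xs=np.nonzero((i.max(2)<70)[180:206,196:224]);ys+=180;xs+=196
for k,nm in((xs>(213.5),"bar"),(xs<=213.5,"lev")):
    P=np.array([ray(m,(x,y),126)[:2] for x,y in zip(xs[k],ys[k])])
    vx,vy,cx,cy=cv2.fitLine(P.astype(np.float32),2,0,.01,.01).ravel();pr=(P-[cx,cy])@[vx,vy]
    print(nm,len(P),(cx,cy),np.degrees(np.arctan2(vy,vx)),pr.min(),pr.max())
go(500,-150,231,0);go(480,250,290,0)
E
```

```text
bar 97 (np.float32(519.8991), np.float32(240.0054)) -3.073285 -39.72526896669276 40.953501249927
lev 92 (np.float32(524.9523), np.float32(293.8217)) -17.591114 -39.149224754005445 38.12147011691841Traceback (most recent call last):
  File "<stdin>", line 8, in <module>
  File "h.py", line 12, in go
    print("shift cm",d.round(2),"turn(+z down)",round(r,1),"at",s["eef_pos"].round(1),s["tool_rot"].round(3),"F",s["force"].round(1),s["width"].round(1),round(float(s["clock"]),2))
                                                                                                                                     ^^^^^^^^^^^^^^^^
AttributeError: 'float' object has no attribute 'round'
```

>>> arm_command:
  series: [0,38.8,-30,-6,28.5,0,38.8,-30,-6,28.5,0,38.8,-30,-6,28.5,0,38.8,-30,-6,28.5,0,38.8,-30,-6,28.5]

```text
clock: 0.52
eef_pos: [372.5, -400.9, 256.4]
tool_rot: [-3.141, 0.001, -0.06]
force: [1.7, -0.2, 1.1]
width: 25.6
gripper_force: 0.0
```

```bash
sed -i 's/s\["width"\].round(1)/round(float(s["width"]),1)/' h.py; python3 -c "
from h import *
go(500,-150,290,-.054);go(450,250,290,-.054)"
```

```text
shift cm [ 11.21 -25.82  -3.35] turn(+z down) -0.4 at [ 372.5 -400.9  256.4] [-3.141e+00  1.000e-03 -6.000e-02] F [ 1.7 -0.2  1.1] 25.6 0.52
shift cm [  3.81 -65.44  -3.32] turn(+z down) -0.4 at [ 372.5 -400.9  256.4] [-3.141e+00  1.000e-03 -6.000e-02] F [ 1.7 -0.2  1.1] 25.6 0.52
```

>>> arm_command:
  series: [0,11,-26,-3.4,0,0,11,-26,-3.4,0,0,11,-26,-3.4,0,0,11,-26,-3.4,0,0,11,-26,-3.4,0]

```text
clock: 0.93
eef_pos: [463.3, -215.0, 281.6]
tool_rot: [-3.141, 0.0, -0.055]
force: [0.7, -0.9, -0.1]
width: -0.1
gripper_force: 0.0
```

```bash
python3 -c "
from h import *
go(470,250,290,-.054)"
```

```text
shift cm [ -1.87 -46.47  -0.83] turn(+z down) -0.0 at [ 463.3 -215.   281.6] [-3.141  0.    -0.055] F [ 0.7 -0.9 -0.1] -0.1 0.93
```

>>> arm_command:
  series: [0,-1.9,-46.5,-0.8,0,0,-1.9,-46.5,-0.8,0,0,-1.9,-46.5,-0.8,0,0,-1.9,-46.5,-0.8,0,0,-1.9,-46.5,-0.8,0]

```text
clock: 1.35
eef_pos: [465.3, -6.9, 285.0]
tool_rot: [3.142, 0.0, -0.055]
force: [1.1, 0.5, -0.7]
width: 0.2
gripper_force: 0.0
```

>>> arm_command:
  series: [0,-1,-26,-0.4,0,0,-1,-26,-0.4,0,0,-1,-26,-0.4,0,0,-1,-26,-0.4,0,0,-1,-26,-0.4,0]

```text
clock: 1.77
eef_pos: [468.7, 201.3, 288.3]
tool_rot: [3.141, 0.0, -0.055]
force: [1.1, 0.6, 0.0]
width: -0.1
gripper_force: 0.0
```

Run:
```python
from h import *
go(470,250,290,-.054)
from cell import viewer
m=viewer.camera_model("wrist");i,d=viewer.get_image("wrist");np.savez("w1.npz",i=i,d=d,**m)
print(m["mtx"],(-m["R"].T@m["t"]).round(1),m["R"].round(2).tolist())
cv2.imwrite("pics/w1.png",cv2.resize(i[:,:,::-1],(768,576)))
```

```text
shift cm [-0.13 -4.87 -0.18] turn(+z down) -0.0 at [468.7 201.3 288.3] [ 3.141  0.    -0.055] F [1.1 0.6 0. ] -0.1 1.77
[[297.31863964   0.         255.02034111]
 [  0.         297.31863964 190.16748034]
 [  0.           0.           1.        ]] [547.8 196.8 431.5] [[-0.06, -1.0, 0.0], [-0.95, 0.05, 0.31], [-0.31, 0.02, -0.95]]
```

View pics/w1.png

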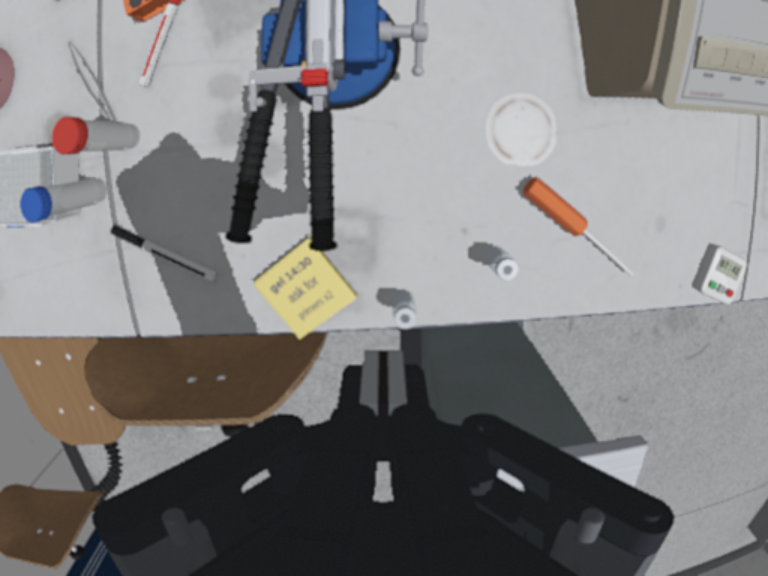

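The wrist picture (2/3-scale px) shows the tab at (315,77), the bar grip from (321,110) to (323,243) and the lever grip from (263,95) to (240,238). The nearest vial is at (405,312).

```bash
cat >> h.py <<'E'
def wray(m,uv,z):
    K,R,t=m["mtx"],m["R"],m["t"];p=(np.array(uv,float)-K[:2,2])/K[0,0];r=np.hypot(*p)
    d=R.T@np.array([*(p/r*np.sin(r)),np.cos(r)]);c=-R.T@t
    return c+d*(z-c[2])/d[2]
def blobs(m,mask,z,box,mn=12):
    x0,y0,x1,y1=box;q=np.zeros(mask.shape,np.uint8);q[y0:y1,x0:x1]=mask[y0:y1,x0:x1]
    c,l,s,ce=cv2.connectedComponentsWithStats(q)
    for j in range(1,c):
        if s[j,4]<mn: continue
        ys,xs=np.nonzero(l==j);P=np.array([wray(m,p,z)[:2] for p in zip(xs,ys)])
        vx,vy,cx,cy=cv2.fitLine(P.astype(np.float32),2,0,.01,.01).ravel();pr=(P-[cx,cy])@[vx,vy]
        print(s[j],"ctr",P.mean(0).round(1),"x",P[:,0].min().round(1),P[:,0].max().round(1),"y",P[:,1].min().round(1),P[:,1].max().round(1),"dir",np.degrees(np.arctan2(vy,vx)).round(1),"ext",np.round([pr.min(),pr.max()],1))
def red(i): i=i.astype(int);return (i[...,0]>110)&(i[...,1]<80)&(i[...,2]<80)
E
python3 - <<'E'
from h import *
m=np.load("w1.npz");i=m["i"]
for z in(148,134): blobs(m,red(i),z,(190,35,230,65))
blobs(m,i.max(2)<55,128,(150,60,195,162));blobs(m,i.max(2)<55,128,(200,70,228,168))
E
```

```text
[201  46  18  12 178] ctr [593.9 236.9] x 588.6 599.0 y 228.7 245.1 dir 83.6 ext [-8.4  8.2]
[201  46  18  12 178] ctr [596.2 238.9] x 590.6 601.6 y 230.2 247.5 dir 83.6 ext [-8.8  8.6]
[ 151   60   33  101 1300] ctr [537.8 289.3] x 487.8 592.3 y 267.6 312.9 dir -17.8 ext [-52.9  56.4]
[ 206   70   22   97 1313] ctr [526.3 240. ] x 477.4 576.8 y 223.1 251.3 dir -4.0 ext [-48.9  51. ]
```

```bash
python3 -c "
from h import *
go(553,238.5,200,-.06);go(553,238.5,140,-.06)"
```

```text
shift cm [ 8.39 -2.88  8.86] turn(+z down) 1.0 at [467.9 212.6 288.3] [-3.133 -0.    -0.043] F [0.7 7.8 1.6] -0.1 1.82
shift cm [ 8.39 -2.83 14.86] turn(+z down) 1.0 at [467.9 212.6 288.3] [-3.133 -0.    -0.043] F [0.7 7.8 1.6] -0.1 1.82
```

>>> arm_command:
  series: [0,4,-1.5,3,0,0,7,-2.8,6,0,0,8.4,-2.8,8.8,0,0,8.4,-2.8,8.8,0,0,8.4,-2.8,8.8,0]

```text
clock: 2.23
eef_pos: [553.5, 221.6, 196.7]
tool_rot: [3.138, 0.006, -0.055]
force: [-0.1, 0.6, 0.2]
width: 0.3
gripper_force: 0.0
```

Run:
```python
from h import *
from cell import viewer
go(553,238.5,140,-.06)
m=viewer.camera_model("wrist");i,d=viewer.get_image("wrist")
for z in(148,134): blobs(m,red(i),z,(100,0,400,250))
go(553,238.5,140,-.06)
```

```text
shift cm [-0.11 -1.71  5.66] turn(+z down) 0.3 at [553.5 221.6 196.7] [ 3.138  0.006 -0.055] F [-0.1  0.6  0.2] 0.3 2.23
[100   0  79  43 350] ctr [695.7 291. ] x 682.6 703.5 y 262.6 320.4 dir -74.3 ext [-31.8  29. ]
[214 146  25  16 354] ctr [595.6 237.5] x 590.4 600.7 y 229.7 245.7 dir 87.3 ext [-7.6  8.3]
[383 192  17  26  69] ctr [550.8 119.4] x 541.3 562.2 y 111.3 126.6 dir 30.3 ext [-12.2  10.1]
[100   0  79  43 350] ctr [700.2 296.4] x 686.2 708.7 y 265.9 328.0 dir -74.3 ext [-34.2  31.1]
[214 146  25  16 354] ctr [592.9 239. ] x 587.3 598.3 y 230.6 247.8 dir 87.3 ext [-8.2  8.9]
[383 192  17  26  69] ctr [544.7 112.2] x 534.6 556.9 y 103.6 119.9 dir 30.3 ext [-13.1  10.9]
shift cm [-0.16 -1.64  5.91] turn(+z down) 0.3 at [553.9 222.1 199.1] [ 3.14e+00  3.00e-03 -5.50e-02] F [-0.3 -0.1  0.7] 0.2 2.28
```

>>> arm_command:
  series: [0,0,-1.6,2,0,0,0,-1.6,4,0,0,0,-1.6,5.9,0,0,0,-1.6,5.9,0,0,0,-1.6,5.9,0]

```text
clock: 2.7
eef_pos: [555.3, 238.7, 143.0]
tool_rot: [-3.141, -0.001, -0.055]
force: [-0.5, 0.9, 0.1]
width: 0.1
gripper_force: 0.0
```

```bash
python3 -c "
from h import *
go(579,237,140,-.06);go(597,237,140,-.06)"
```

```text
shift cm [2.38 0.05 0.3 ] turn(+z down) 0.3 at [555.3 238.7 143. ] [-3.141e+00 -1.000e-03 -5.500e-02] F [-0.5  0.9  0.1] 0.1 2.7
shift cm [ 4.17 -0.05  0.3 ] turn(+z down) 0.3 at [555.3 238.7 143. ] [-3.141e+00 -1.000e-03 -5.500e-02] F [-0.5  0.9  0.1] 0.1 2.7
```

>>> arm_command:
  series: [0,0.8,0,0.3,0,0,1.5,0,0.3,0,0,2.0,0,0.3,0,0,2.4,0,0.3,0,0,2.7,0,0.3,0]

```text
clock: 3.12
eef_pos: [581.6, 237.3, 138.7]
tool_rot: [3.141, 0.003, -0.055]
force: [-4.7, -0.3, 4.0]
width: 0.3
gripper_force: 2.9
```

>>> arm_command:
  series: [0,0.2,0,0,0,0,0.4,0,0,0,0,0.6,0,0,0,0,0.7,0,0,0,0,0.8,0,0,0]

```text
clock: 3.53
eef_pos: [590.7, 236.9, 138.3]
tool_rot: [-3.142, -0.0, -0.055]
force: [-2.3, 0.4, 1.3]
width: -0.5
gripper_force: 1.0
```

>>> arm_command:
  series: [0,0.2,0,0,0,0,0.4,0,0,0,0,0.5,0,0,0,0,0.6,0,0,0,0,0.6,0,0,0]

```text
clock: 3.95
eef_pos: [596.9, 236.5, 138.3]
tool_rot: [-3.142, -0.0, -0.055]
force: [-1.1, -0.1, 1.5]
width: -0.0
gripper_force: 0.6
```

Run:
```python
from h import *
go(590,237,140,-.06)
from cell import viewer
i,d=viewer.get_image("wrist");cv2.imwrite("pics/w2.png",i[:,:,::-1])
```

```text
shift cm [-0.69 -0.01 -0.17] turn(+z down) 0.3 at [596.9 236.5 138.3] [-3.142 -0.    -0.055] F [-1.1 -0.1  1.5] -0.0 3.95
```

View pics/w2.png

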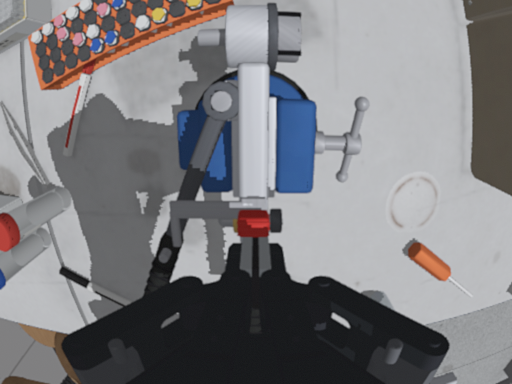

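The catch tab is now next to the frame at (253,222). The lever swings out from its hinge at (222,100) through (185,200), so it is open. I'll retreat, move outside the lever and measure.

>>> arm_command:
  series: [0,-1,0,0,0,0,-2,0,-2,0,0,-4,-2,-5,3,0,-6,-5.5,-6.5,6,0,-6.5,-9,-6.5,6,0]

```text
invalid input at $.series: expected a multiple of 5 numbers
```

>>> arm_command:
  series: [0,-1,0,0,0,0,-2,0,-2,0,0,-4,-2,-5,3,0,-6,-5.5,-6.5,6,0,-6.5,-9,-6.5,6]

```text
clock: 4.42
eef_pos: [537.1, 330.8, 207.6]
tool_rot: [-3.138, -0.005, -0.164]
force: [-0.1, 1.6, -0.3]
width: 0.0
gripper_force: 0.0
```

>>> arm_command:
  series: [0,0,-2,0,0,0,0,-2,0,0,0,0,-2,0,0,0,0,-2,0,0,0,0,-2,0,0]

```text
clock: 4.83
eef_pos: [540.5, 347.6, 203.1]
tool_rot: [3.14, -0.001, -0.162]
force: [0.6, 0.3, 0.6]
width: 0.1
gripper_force: 0.0
```

Run:
```python
from h import *
from cell import viewer
go(541,350,108,-.16)
m=viewer.camera_model("wrist");i,d=viewer.get_image("wrist");np.savez("w3.npz",i=i,d=d,**m)
for z in(148,134): blobs(m,red(i),z,(250,50,420,260))
blobs(m,i.max(2)<55,128,(100,50,400,250),60)
cv2.imwrite("pics/w3.png",i[:,:,::-1])
```

```text
shift cm [ 0.   -0.26  9.51] turn(+z down) -0.1 at [540.5 347.6 203.1] [ 3.14e+00 -1.00e-03 -1.62e-01] F [0.6 0.3 0.6] 0.1 4.83
[383  83  20  14 222] ctr [612.6 237. ] x 607.2 617.3 y 229.1 244.7 dir 85.7 ext [-7.6  7.9]
[383  83  20  14 222] ctr [612.1 230.1] x 606.4 617.2 y 221.7 238.4 dir 85.7 ext [-8.2  8.4]
[ 268   50   68  200 2936] ctr [563.3 309.6] x 493.1 648.8 y 270.5 342.0 dir -19.2 ext [-75.4  90.2]
[ 367  116   25  132 2188] ctr [532.6 245.3] x 477.0 592.4 y 233.4 257.2 dir -2.4 ext [-55.6  59.6]
[146 218  33  17 238] ctr [529.8 427.7] x 520.7 538.5 y 414.5 441.6 dir 62.4 ext [-13.9  14.4]
[252 235   7  15  84] ctr [502.9 353.4] x 496.4 510.1 y 350.7 356.9 dir -9.1 ext [-6.1  7.1]
[228 244  14   6  65] ctr [501.7 370.5] x 498.8 504.6 y 365.2 376.9 dir -85.1 ext [-6.5  5.4]
```

View pics/w3.png

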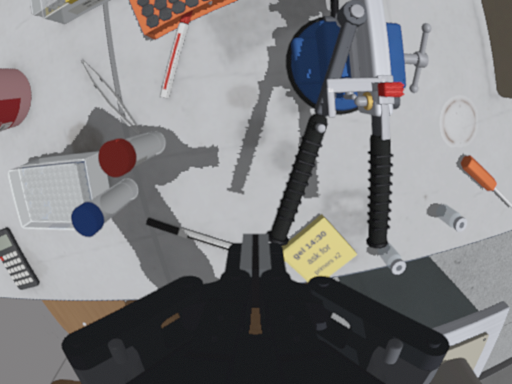

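The lever is open: its grip runs (322,118)→(279,240) with the hinge at (352,11), and the tab at (392,90) has moved 17 mm. The tips at (256,238) are outside the lever. Next, the grip's line.

Run:
```python
from h import *
m=np.load("w3.npz")
for n,p,z in(("far end",(320,120),128),("near end",(281,237),128),("hinge",(352,11),130),("bar near",(377,243),128),("bar far",(380,139),128),("tips",(256,238),205)):
    print(n,wray(m,p,z).round(1))
i=m["i"];q=(i.max(2)<55);P=[]
for r in range(130,228,6):
    c=np.nonzero(q[r,270:335])[0]+270
    a,b=wray(m,(c.min(),r),124),wray(m,(c.max(),r),128);P.append((r,*a[:2].round(0),*b[:2].round(0)))
print(np.array(P)[::3])
```

```text
far end [594.2 289.5 128. ]
near end [504.4 331.5 128. ]
hinge [674.6 252.3 130. ]
bar near [481.8 247.5 128. ]
bar far [573.7 242.4 128. ]
tips [546.4 345.9 205. ]
[[130. 588. 300. 587. 293.]
 [148. 575. 308. 573. 294.]
 [166. 561. 314. 560. 299.]
 [184. 548. 321. 546. 305.]
 [202. 534. 327. 533. 313.]
 [220. 519. 334. 518. 320.]]
```

>>> arm_command:
  series: [0,0,-0.9,2,0,0,0,-0.9,5,0,0,0,-0.9,8,0,0,0,-0.9,10,0,0,0,-0.9,10,0]

```text
clock: 5.3
eef_pos: [538.7, 355.3, 98.7]
tool_rot: [3.135, 0.006, -0.161]
force: [-0.5, -1.6, -1.2]
width: -0.4
gripper_force: 0.0
```

```bash
python3 -c "
from h import *
go(538,338,103);go(527,285,103)"
```

```text
shift cm [ 0.21  1.72 -0.42] turn(+z down) 0 at [538.7 355.3  98.7] [ 3.135  0.006 -0.161] F [-0.5 -1.6 -1.2] -0.4 5.3
shift cm [-0.03  7.13 -0.38] turn(+z down) 0 at [538.7 355.3  98.7] [ 3.135  0.006 -0.161] F [-0.5 -1.6 -1.2] -0.4 5.3
```

>>> arm_command:
  series: [0,0,0.5,0,0,0,0,1,0,0,0,0,1.5,0,0,0,0,1.8,0,0,0,0,2.1,0,0]

```text
clock: 5.72
eef_pos: [538.7, 338.7, 105.1]
tool_rot: [-3.138, -0.002, -0.16]
force: [-0.4, 2.4, 0.5]
width: 0.1
gripper_force: 1.2
```

>>> arm_command:
  series: [0,0,0.3,0,0,0,0,0.6,0,0,0,0,0.9,0,0,0,0,1.2,0,0,0,0,1.5,0,0]

```text
clock: 6.13
eef_pos: [535.0, 323.4, 103.3]
tool_rot: [-3.141, 0.0, -0.159]
force: [-0.6, 3.4, 0.4]
width: -0.2
gripper_force: 1.6
```

>>> arm_command:
  series: [0,0,0.3,0,0,0,0,0.6,0,0,0,0,0.9,0,0,0,0,1.1,0,0,0,0,1.2,0,0]

```text
clock: 6.55
eef_pos: [533.1, 310.9, 103.1]
tool_rot: [3.141, 0.001, -0.16]
force: [-1.0, 4.6, -0.7]
width: 0.3
gripper_force: 2.0
```

>>> arm_command:
  series: [0,0,0.1,0,0,0,0,0.2,0,0,0,0,0.3,0,0,0,0,0.4,0,0,0,0,0.4,0,0]

```text
clock: 6.97
eef_pos: [532.7, 307.1, 103.3]
tool_rot: [3.141, 0.0, -0.159]
force: [-1.3, 3.7, -1.0]
width: 0.0
gripper_force: 2.0
```

>>> arm_command:
  series: [0,0,0.1,0,0,0,0,0.2,0,0,0,0,0.3,0,0,0,0,0.4,0,0,0,0,0.4,0,0]

```text
clock: 7.38
eef_pos: [532.0, 303.3, 103.3]
tool_rot: [3.142, 0.0, -0.159]
force: [-2.0, 5.1, -1.8]
width: -0.1
gripper_force: 2.1
```

>>> arm_command:
  series: [0,0,0.1,0,0,0,0,0.2,0,0,0,0,0.3,0,0,0,0,0.4,0,0,0,0,0.4,0,0]

```text
clock: 7.8
eef_pos: [531.2, 299.8, 103.3]
tool_rot: [-3.141, 0.001, -0.159]
force: [-2.6, 5.8, -0.7]
width: -0.3
gripper_force: 2.5
```

>>> arm_command:
  series: [0,0,0.1,0,0,0,0,0.2,0,0,0,0,0.3,0,0,0,0,0.4,0,0,0,0,0.4,0,0]

```text
clock: 8.22
eef_pos: [530.9, 298.6, 103.4]
tool_rot: [-3.137, -0.001, -0.158]
force: [-1.0, 10.1, -3.7]
width: -0.2
gripper_force: 4.7
```

>>> arm_command:
  series: [0,0,0,0,0,0,0,0,0,0,0,0,0,0,0,0,0,0,0,0,0,0,0,0,0]

```text
clock: 8.63
eef_pos: [530.9, 298.6, 103.4]
tool_rot: [-3.137, -0.001, -0.158]
force: [-1.7, 9.4, -3.3]
width: -0.2
gripper_force: 4.6
```

>>> arm_command:
  series: [0,0,0.05,0,0,0,0,0.1,0,0,0,0,0.1,0,0,0,0,0.1,0,0,0,0,0.1,0,0]

```text
clock: 9.05
eef_pos: [530.9, 298.4, 103.5]
tool_rot: [-3.136, -0.001, -0.157]
force: [-0.9, 10.9, -4.6]
width: -0.3
gripper_force: 5.3
```

Run:
```python
from h import *
from cell import viewer,monitor
F=[]
i,d=viewer.get_image("wrist");cv2.imwrite("pics/w4.png",cv2.resize(i[0:300,180:460,::-1],None,fx=2,fy=2))
for k in range(5): F.append(monitor.read_state()["force"]);viewer.get_image("top")
print(np.round(F,1))
```

```text
[[-1.3 11.  -4.3]
 [-0.7 11.4 -4. ]
 [-0.6 11.1 -3.4]
 [-0.4 11.4 -3. ]
 [-0.9 11.8 -3.6]]
```

View pics/w4.png

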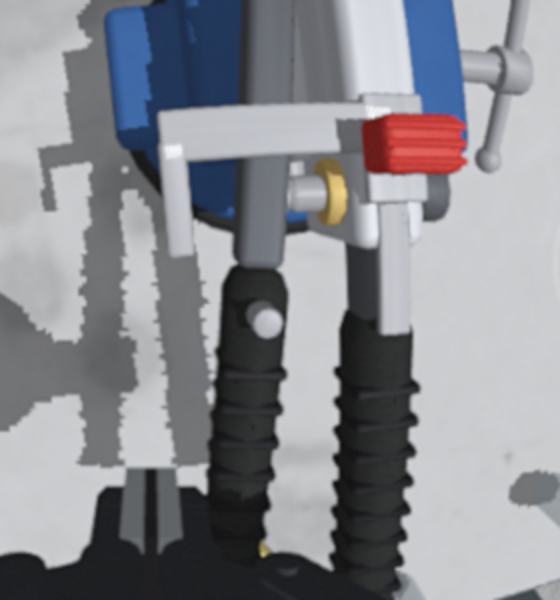

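The lever's arm rests on the stop-screw tip at (288,192). The finger backs press the grip at (210,520) with about 11 N, and the catch is fully off at (415,143). Handing in.

```bash
python3 -c "
from cell import workorder
print(workorder.finish_job())"
```

```text
the job is handed in; nothing more can be done
None
```

The red catch is pushed fully off (about 17 mm of its 18 mm travel), the lever sprang open, and the outside of the shut fingers now holds its grip firmly against the stop screw at about 11 N; the job was handed in after about 9 s, with no other object touched.

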